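# Clamp the etching plate in its carrier and lift the carrier level

## Task

Clamp the copper plate in its carrier: push the red clamp knob down until its foot presses on the plate and give it about a quarter turn clockwise (seen from above). Then take the carrier by its orange handle, lift it straight up about 10 cm above where it sits on its wooden rest, and finish while holding it there, still and level, with the plate in it and the clamp done up. Do not tip it on the way, and leave the other things on the table where they are.

Things in the scene. Friction and masses are not known exactly. Their poses are not given: they have to be found in the camera images.
- rest: fixed wooden rest: board 236 (x) x 184 x 12 mm, two black rubber rails across it, tops 30 mm above the table, which carry the carrier; small guides at the sides stand 8 mm above the rails with 5 mm of play. Origin: centre of the underside. Stands left or right of the robot's centre line (ink slab on the other side), turned up to 45 degrees
- carrier: loose grey plate carrier 212 (x) x 150 (y) x 6 mm, flat on the rest's rails (underside 30 mm above the table). Origin: centre of the underside. Blue clamp post and arm at its -x end (top 32 mm above the origin) with the knob at x = -70 mm, blue block at its +x end (top 36 mm), orange handle across its middle. In all about 0.8 kg, balanced within 10 mm of the handle
- handle: rigid part of the carrier, same origin and axes as carrier: orange bar 138 mm long along the carrier's y, 16 mm thick along x, 18 mm high, centre 78 mm above the carrier's underside, on two aluminium posts at y = +-64 mm (10 mm thick); free below and beside. Grip in the middle, fingers closing along the carrier's x
- handle_grip (a point): centre of the orange handle bar; axes as the carrier
- knob_grip (a point): grip point on the clamp knob's axis, 68 mm above the carrier's underside with the knob fully up (lower by clamp_push). Red bar 34 mm long, 12 mm thick, from 20 mm below to 6 mm above this point, on a black disc 34 mm across, 6 mm thick. Site x axis along the bar: the carrier's x at clamp_turn = 0, turning with the knob. Handle bar's near face is 62 mm from the axis
- clamp_push (a joint): how far the clamp screw is pushed down, m: 0 fully up, about 0.008 when its foot presses on the copper plate. Moves against about 5 N of friction and stays where it is left; done up means beyond 0.0065. Pulling on the knob draws it up again, so do not lift by it
- clamp_turn (a joint): turn of the clamp knob clockwise seen from above, rad: starts at 0 to 0.15, stop at 1.9; light friction (0.04 N m), stays where it is left. Done up means beyond 1.1
- copper_plate: loose copper etching plate 160 x 90 x 3 mm, 0.35 kg, lying in the carrier between its lips with 3 mm of play; origin: centre of its underside, 6 mm above the carrier's underside
- ink_slab: fixed green glass ink slab 250 x 190 x 8 mm flat on the table; origin: centre of the underside; bystander
- brayer: ink roller lying on the slab, black roller 38 mm across and 80 mm wide, wooden handle along its -x, 170 mm long overall; origin under the roller; leave alone
- palette_knife: palette knife 170 mm long lying on the slab; leave alone
- ink_tin_a: closed tin 72 mm across, 52 mm high, blue band; origin: centre of its underside; leave alone
- ink_tin_b: closed tin like the other, red band; leave alone
- paper_roll: white paper roll standing, 110 mm across, 115 mm high; leave alone
- tool_cup: blue ceramic cup 76 mm across, 95 mm high; leave alone
- tape_roll: yellow tape roll lying flat, 90 mm across, 24 mm high; leave alone
Not all that is in view belongs to the job. Leave any purple look-alike of the copper_plate alone.

How it is judged (in metres and radians):
On the way, in this order (a step that is already met when the one before it is completed fails the run):
1. the clamp knob is pushed down onto the plate and turned about a quarter turn clockwise, the carrier still on its rest (value of joint clamp_push above 0.0065 m and value of joint clamp_turn above 1.1 rad and z of carrier in the frame of rest below 0.045 m), for 0.2 s.
2. the carrier is lifted clear of its rest by the handle (z of carrier in the frame of rest above 0.09 m and contact force between carrier and rest below 0.1 N and contact force between handle and the fingers above 2 N), for 0.2 s.
At the end, for the whole second after the job is handed in: The gripper holds the carrier by its handle 60 to 170 mm above its seat, within 70 mm sideways of the rest, off the rest, tilted under 7 degrees, at rest; the plate lies in it (12 mm); the clamp is down over 6.5 mm and turned over 1.1 rad (all of step 2 and value of joint clamp_push above 0.0065 m and value of joint clamp_turn above 1.1 rad and x of copper_plate in the frame of carrier between -0.012 and 0.012 m and y of copper_plate in the frame of carrier between -0.012 and 0.012 m and z of copper_plate in the frame of carrier between 0.002 and 0.012 m and z of carrier in the frame of rest below 0.2 m and horizontal distance between carrier and rest below 0.07 m and angle between carrier's own z axis and vertical below 0.12 rad and linear speed of carrier below 0.03 m/s and angular speed of carrier below 0.15 rad/s); the arm keeps its last pose, push and grip.
It fails at once if the carrier is tipped more than 20 degrees (angle between carrier's own z axis and vertical above 0.35 rad).
It fails at once if a bystander is moved more than 30 mm (distance of any of brayer, palette_knife, ink_tin_a, ink_tin_b, paper_roll, tool_cup, tape_roll from where it was at the start of the episode above 0.03 m).
It also fails if it takes over 48 s, if anything falls off the work surface, if the arm or the gripper's body presses on something with over 40 N, if the wrist force passes 120 N, or if a joint passes its speed limit or range.

## Robot

A 6-joint arm with a two-finger parallel gripper is mounted at the origin on the work surface. World frame = base frame: x ahead of the robot, y to its left, z up, the work surface at z = 0. Lengths are in mm, angles in rad, forces in N, time in s.
With the tool pointing down it reaches from about 300 to 875 mm from the base axis. Payload 6.4 kg.
Tool frame: the origin (TCP) lies on the mounting face of the last link; the fingertips stand 173 mm ahead of it and the grasp point (between the pads) lies 155 mm ahead of it (robot.grasp_offset is the distance from the TCP to the grasp point, in mm); z points along the fingers, y is the line along which they close (so a half turn about z gives the same grasp; the last joint's range is limited). The gripper opens to 85 mm and grips with 20 to 120 N. Pads are 22 mm wide; open, the fingers measure 114 mm over their backs; the gripper's body (76 mm by 85 mm) begins 54 mm behind the grasp point. The pads swing forward as they close: fully open they stand 13 mm farther back than shut.
Start: joints at [1.128, 0.181, 1.607, -0, 1.354, -0.206], TCP at [134.879, 558.973, 404.688] pointing down, gripper open.
Joint ranges: [-2.99, 2.99], [-0.89, 2.07], [0.3, 2.58], [-1.14, 4.28], [0, 2.63], [-3.12, 3.12]. Speed limits (rad/s): [2.57, 2.57, 3.01, 3.14, 3.14, 3.14].

## Interface

Orientations are given as a unit quaternion [w, x, y, z].
In Python, from plant import robot, imaging gives the robot as it stands.
- The arm moves only by the shell command python3 -m handwheel 'ROWS' [FORCE]. ROWS is a JSON object of lists of equal length, an entry for each row: "gripper": the closure, from 0 (fully open) to 1 (shut); "translation": the shift along the tool's x, y, z in cm, a list of three; "angular": the turn, a rotation vector about the tool's x, y, z in rad, a list of three. In form: {"gripper": [gripper, ...], "translation": [[tx, ty, tz], ...], "angular": [[wx, wy, wz], ...]}. A call has 1 to 10 rows; each row is the pose to reach, as a shift and turn from the pose commanded when the call began, along the tool's axes at that moment; what a row does not reach only later rows make up. A row lasts 1/8 s, in which the tool goes at most 62.5 mm and 10.7 degrees, less where a joint would pass 70% of its speed; a pose out of reach is approached as far as the arm can. A call with a gripper value outside its range is refused whole. The fingers move at their own pace and stop on an object; FORCE is the grip in N (left out, the last holds). Time passes only in rows, so rows that repeat a pose let the fingers close. It gives the time, the measured TCP pose, the force, the opening and the grip force at its end, in the units of the state.
- robot.observe(): the state, without advancing time (a new reading comes with each control period).
- imaging.capture(name): name is "side" or "top" or "wrist"; returns a dict with "pixels" (420x560x3 uint8, red, green, blue), "intrinsics" (3x3 intrinsics, pixels), "D" ([k1, k2, p1, p2, k3] as OpenCV has them; the pictures are not rectified), "position" and "attitude" of the camera in the world; the wrist camera has in their place "mount" (4x4, takes a point from camera to tool coordinates, whose origin is the TCP and whose axes are the flange's). Camera axes: x right, y up, looking along -z (the intrinsics and any distortion apply to the point x, -y, -z); pixel columns grow to the right and rows downward; lengths in mm; the calibration is good to about 2 mm. A picture is of the moment at which its call begins: read the wrist's pose just before it. There is no depth.
- robot.sign_off(): hands the job in; it is judged then, once.
The state is a dict: "time": time; "q": joint angles; "joint_vel": joint speeds; "joint_efforts": joint torques, N m; "position": TCP position; "eef_rot": TCP orientation; "contact_force": force on the tool from outside, world axes, zero at the start; "wrist_torque": the same for the moment, N m; "finger_gap": finger opening in mm; "gripper_force": force on a finger pad.
Only numpy, scipy, OpenCV 4.12 (cv2) and the standard library are available. Lean on these libraries where they do the work, as an engineer would, in place of code of your own. Each camera call takes 0.05 s, during which the arm holds its last target. There are 200 camera calls.

## Working session

There is one attempt and no reset: what is moved stays moved. The work goes in short steps, Python scripts to look and compute and a shell command to move; the robot and the scene stay as the last step left them, time stands still between calls to the robot, and variables do not carry over. Pictures are saved under pics/ and viewed, at most 10 in all, crops included, and the job is handed in when it is done.

```bash
mkdir -p pics; ls
cat > h.py <<'E'
import numpy as np, cv2
from plant import robot, imaging
from scipy.spatial.transform import Rotation as R
def rot(q): return R.from_quat([q[1],q[2],q[3],q[0]]).as_matrix()
def cap(name):
    s=robot.observe(); c=imaging.capture(name); c['s']=s
    K=np.array(c['intrinsics'],float); c['K']=K; c['Dd']=np.array(c['D'],float)
    if name=='wrist':
        T=np.eye(4); T[:3,:3]=rot(s['eef_rot']); T[:3,3]=s['position']; M=T@np.array(c['mount'])
        c['R'],c['p']=M[:3,:3],M[:3,3]
    else:
        a=np.array(c['attitude'],float); c['R']=a if a.shape==(3,3) else rot(a); c['p']=np.array(c['position'],float)
    c['bgr']=cv2.cvtColor(np.array(c['pixels']),cv2.COLOR_RGB2BGR)
    return c
def rays(c,uv):
    n=cv2.undistortPoints(np.array(uv,float).reshape(-1,1,2),c['K'],c['Dd']).reshape(-1,2)
    d=np.c_[n[:,0],-n[:,1],-np.ones(len(n))]
    return d@c['R'].T
def onz(c,uv,z):
    d=rays(c,uv); return c['p']+d*((z-c['p'][2])/d[:,2])[:,None]
def proj(c,P):
    q=(np.atleast_2d(P)-c['p'])@c['R']; q=q*[1,-1,-1]
    return cv2.projectPoints(q,np.zeros(3),np.zeros(3),c['K'],c['Dd'])[0].reshape(-1,2)
def mask(c,lo,hi):
    return cv2.inRange(cv2.cvtColor(c['bgr'],cv2.COLOR_BGR2HSV),np.array(lo),np.array(hi))
E
python3 - <<'E'
from h import *
for n in ['top','side']:
    c=cap(n); cv2.imwrite(f'pics/{n}0.png',c['bgr']); print(n,c['p'],c['R'].round(3).tolist(),c['D'])
print(robot.observe())
E
```

```text
pics
top [ 437.67584494   20.19193762 1408.3213026 ] [[0.028, 0.998, -0.057], [-1.0, 0.028, 0.002], [0.004, 0.057, 0.998]] [-0.10575224  0.          0.          0.          0.        ]
side [-144.21057038 -678.86525401 1148.03468489] [[0.722, 0.521, -0.456], [-0.692, 0.536, -0.483], [-0.007, 0.664, 0.748]] [-0.09777694  0.          0.          0.          0.        ]
{'time': 0.1, 'q': array([ 1.12772456e+00,  1.81479026e-01,  1.60785881e+00, -1.34875058e-05,
        1.35379573e+00, -2.06270599e-01]), 'joint_vel': array([-0.00053576, -0.00118346, -0.00318127,  0.00034128, -0.00063752,
        0.00097449]), 'joint_efforts': array([ 1.25585488e-03, -4.45874190e+01, -3.52245319e+01, -1.70692192e-04,
        3.95799274e-03, -4.81912579e-06]), 'position': array([134.76815855, 558.76743646, 403.89090375]), 'eef_rot': array([-2.39533223e-04,  1.18122658e-01,  9.92998713e-01, -7.32305714e-04]), 'contact_force': array([ 0.36386562, -0.42919208, -0.12462479]), 'wrist_torque': array([ 0.05408649,  0.00028637, -0.0044945 ]), 'gripper_force': 0.0, 'finger_gap': 85.37269536912052}
```

View pics/top0.png

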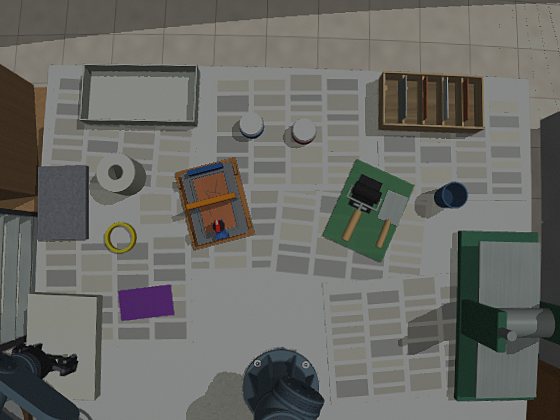

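View pics/side0.png

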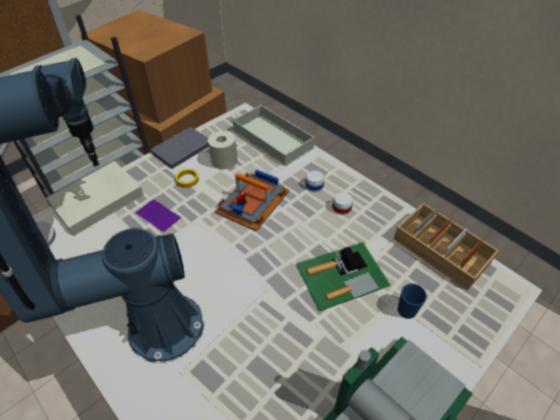

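Top view: the carrier is at (212,203), its orange handle at (208,200), and the red knob at (218,226) next to the blue post at (222,236). The other red or blue items are the red-band tin (303,131), blue-band tin (251,125) and cup (450,195). The purple look-alike plate is at (147,302). The carrier assembly fits the description, so I'll check it in a close crop.

Run:
```python
from h import *
t=cap('top'); s=cap('side')
a=cv2.resize(t['bgr'][145:260,160:270],None,fx=5,fy=5,interpolation=cv2.INTER_CUBIC)
cv2.imwrite('pics/crop1.png',a)
hsv=cv2.cvtColor(t['bgr'],cv2.COLOR_BGR2HSV)
print('handle px',hsv[198:204,205:215:3].tolist()); print('copper',hsv[182,208:214:3].tolist())
for n,c,(u0,v0,u1,v1) in [('top',t,(165,145,270,260)),('side',s,(205,160,300,235))]:
  for nm,lo,hi in [('orange',(9,200,140),(16,255,255)),('red',(0,190,90),(5,255,255)),('blue',(100,120,50),(120,255,255))]:
    m=mask(c,lo,hi); z=np.zeros_like(m); z[v0:v1,u0:u1]=m[v0:v1,u0:u1]
    for k in cv2.findContours(z,cv2.RETR_EXTERNAL,cv2.CHAIN_APPROX_NONE)[0]:
      if cv2.contourArea(k)>15: print(n,nm,cv2.contourArea(k),cv2.minAreaRect(k))
```

```text
handle px [[[10, 145, 116], [13, 189, 85], [16, 232, 141], [17, 218, 137]], [[13, 192, 113], [16, 231, 139], [17, 220, 137], [17, 215, 135]], [[17, 231, 137], [17, 221, 135], [17, 218, 136], [17, 213, 135]], [[17, 218, 136], [17, 208, 137], [17, 225, 136], [16, 217, 140]], [[17, 207, 138], [16, 207, 138], [16, 213, 138], [13, 228, 125]], [[16, 207, 139], [15, 236, 132], [14, 235, 103], [9, 134, 59]]]
copper [[10, 152, 119], [10, 152, 116]]
top red 18.5 ((217.5, 225.5), (3.0, 11.0), 0.0)
top blue 67.5 ((221.05001831054688, 234.1500244140625), (7.905693054199219, 12.649109840393066), 71.56504821777344)
top blue 120.5 ((204.5882568359375, 168.3529510498047), (4.365640640258789, 34.92512893676758), 75.96376037597656)
side orange 75.0 ((252.24136352539062, 180.39654541015625), (34.16794204711914, 3.5282113552093506), 21.801406860351562)
side red 19.0 ((240.5, 196.5), (5.0, 7.0), 90.0)
side blue 69.5 ((239.55885314941406, 208.73532104492188), (10.429031372070312, 13.824529647827148), 75.96376037597656)
side blue 80.5 ((266.27587890625, 176.8103485107422), (23.397613525390625, 6.127945899963379), 21.801406860351562)
```

View pics/crop1.png

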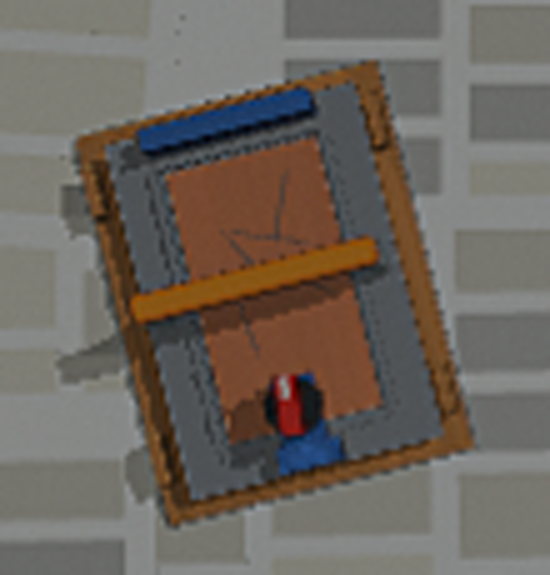

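The crop confirms it: copper plate in the grey carrier, orange handle from (188,206) to (234,195), red knob bar on its black disc at about (218,226), blue post at the near end and blue block at the far end. Next is a coarse position, then a wrist view.

```bash
cat >> h.py <<'E'
def big(m,box=None):
    if box is not None:
        z=np.zeros_like(m); u0,v0,u1,v1=box; z[v0:v1,u0:u1]=m[v0:v1,u0:u1]; m=z
    k=max(cv2.findContours(m,cv2.RETR_EXTERNAL,cv2.CHAIN_APPROX_NONE)[0],key=cv2.contourArea)
    return k
def axis(c,k,z):
    P=onz(c,k.reshape(-1,2),z); (cx,cy),(w,h),a=cv2.minAreaRect(P[:,:2].astype(np.float32))
    if w<h: a+=90; w,h=h,w
    return np.array([cx,cy]),w,h,a
E
python3 - <<'E'
from h import *
t=cap('top'); b=(165,145,270,260)
k=big(mask(t,(13,195,95),(20,255,255)),b); print('handle',axis(t,k,117))
k=big(mask(t,(0,170,80),(6,255,255)),b); print('knob',axis(t,k,104))
k=big(mask(t,(100,120,50),(120,255,255)),(165,150,270,190)); print('block',axis(t,k,66))
w=cap('wrist'); cv2.imwrite('pics/w0.png',w['bgr']); print(np.array(w['mount']).round(3),w['K'],w['D'])
E
```

```text
handle (array([532.50402832, 205.31710815]), 135.57107543945312, 14.87265682220459, 106.05712699890137)
knob (array([465.14321899, 185.04974365]), 30.044052124023438, 10.781244277954102, 11.450705528259277)
block (array([626.85955811, 231.69335938]), 98.93670654296875, 12.913313865661621, 106.09117317199707)
[[-1.0000e-03  9.6400e-01  2.6800e-01  6.8761e+01]
 [ 1.0000e+00  1.0000e-03 -1.0000e-03  7.0600e-01]
 [-1.0000e-03  2.6800e-01 -9.6400e-01  3.0244e+01]
 [ 0.0000e+00  0.0000e+00  0.0000e+00  1.0000e+00]] [[337.71816607   0.         277.37893096]
 [  0.         337.71816607 211.07916743]
 [  0.           0.           1.        ]] [-0.06487703  0.          0.          0.          0.        ]
```

```bash
python3 -m handwheel '{"gripper":[0.3,0.3,0.3,0.3,0.3,0.3,0.3,0.3,0.3,0.3],"translation":[[-5,-3.5,0],[-10,-7,0],[-15,-10.5,0],[-20,-14,0],[-25,-17.5,0],[-30,-21,0],[-35,-24.5,0],[-40.8,-28.5,0],[-40.8,-28.5,0],[-40.8,-28.5,0]],"angular":[[0,0,-0.06],[0,0,-0.12],[0,0,-0.18],[0,0,-0.24],[0,0,-0.3],[0,0,-0.36],[0,0,-0.4],[0,0,-0.436],[0,0,-0.436],[0,0,-0.436]]}' 60
python3 - <<'E'
from h import *
w=cap('wrist'); cv2.imwrite('pics/w1.png',w['bgr']); print(w['s']['q'],w['s']['position'],w['s']['finger_gap'])
np.save('w1.npy',w,allow_pickle=True)
E
```

```text
time: 1.55
position: [464.7, 185.9, 404.4]
eef_rot: [-0.0, -0.099, 0.995, 0.0]
contact_force: [-0.5, 0.5, 0.1]
finger_gap: 59.7
gripper_force: 0.0
[ 1.42910077e-01  1.26205432e-02  1.79043496e+00  4.00577088e-04
  1.33942907e+00 -1.62533444e+00] [464.6612007  185.93112919 404.43506909] 59.748416026611665
```

View pics/w1.png

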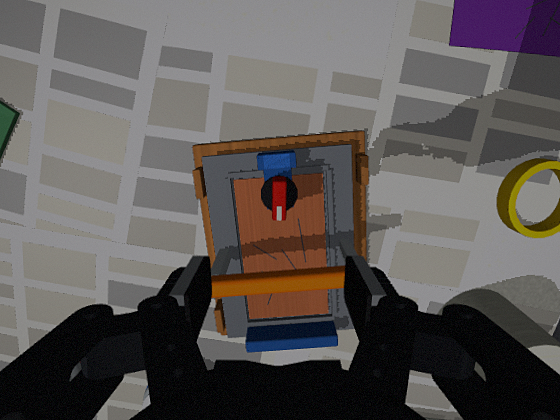

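The wrist view shows the knob bar at (279,198) on its disc, the blue post at (276,163), and the handle from (212,286) to (345,278), with its ends partly behind the fingers. I'll measure the knob from here.

Run:
```python
from h import *
w=np.load('w1.npy',allow_pickle=True).item()
hsv=cv2.cvtColor(w['bgr'],cv2.COLOR_BGR2HSV)
m=mask(w,(0,150,70),(6,255,255))|mask(w,(172,150,70),(180,255,255)); 
k=big(m,(240,150,320,240)); print('red rect px',cv2.boundingRect(k)); print('knob',axis(w,k,104), axis(w,k,98))
m=mask(w,(13,180,70),(22,255,255)); k=big(m,(180,240,380,320)); print('handle',axis(w,k,117))
for z,uv in [(117,(212,277)),(117,(344,268))]: print(onz(w,[uv],z))
c=np.array([532.5,205.3]); a=np.deg2rad(16); x=np.array([np.cos(a),np.sin(a)]); b=np.deg2rad(11.45)
kn=c-70*x; bx=np.array([np.cos(b),np.sin(b)]);by=np.array([-bx[1],bx[0]])
pts=[[*(kn+i*17*bx+j*6*by),z] for z in(104,) for i,j in((1,1),(1,-1),(-1,-1),(-1,1))]
print('pred',kn,proj(w,pts).round(1).tolist())
a=cv2.resize(w['bgr'][140:320,190:370],None,fx=3.3,fy=3.3,interpolation=cv2.INTER_CUBIC)
a=cv2.convertScaleAbs(a,alpha=1.5)
for p in proj(w,pts): cv2.circle(a,tuple(int(v) for v in ((p-[190,140])*3.3)),2,(0,255,0),-1)
cv2.imwrite('pics/crop2.png',a)
```

```text
red rect px (272, 181, 15, 40)
knob (array([461.9375    , 188.23348999]), 33.089378356933594, 11.396121978759766, 11.035782814025879) (array([463.37075806, 188.55996704]), 33.82401657104492, 11.649145126342773, 11.035807609558105)
handle (array([530.24438477, 200.36590576]), 113.38482666015625, 17.145076751708984, 106.47631454467773)
[[534.31400134 145.36029785 117.        ]]
[[504.72004426 252.06534669 117.        ]]
pred [465.21168128 186.00538509] [[282.7, 223.7], [268.4, 223.7], [268.0, 183.8], [282.8, 183.8]]
```

View pics/crop2.png

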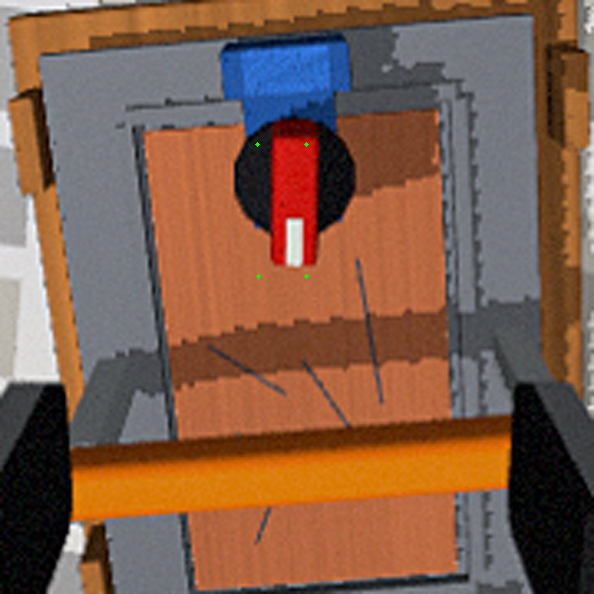

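The wrist view puts the knob axis near (462,188), about 3 mm from the top-view estimate, so I'll use the closer one. Descend, then grip the bar.

```bash
python3 -m handwheel '{"gripper":[0.3,0.3,0.3,0.3,0.3,0.3,0.3],"translation":[[0.1,0.2,3],[0.2,0.3,6],[0.2,0.3,9],[0.2,0.3,11],[0.2,0.3,13],[0.2,0.3,14.8],[0.2,0.3,14.8]],"angular":[[0,0,0],[0,0,0],[0,0,0],[0,0,0],[0,0,0],[0,0,0],[0,0,0]]}' 60
python3 - <<'E'
from h import *
w=cap('wrist'); cv2.imwrite('pics/w2.png',cv2.convertScaleAbs(w['bgr'],alpha=1.5))
E
```

```text
time: 2.48
position: [460.3, 190.1, 255.5]
eef_rot: [-0.002, -0.101, 0.995, 0.0]
contact_force: [0.3, -0.5, 0.5]
finger_gap: 59.9
gripper_force: 0.0
```

View pics/w2.png

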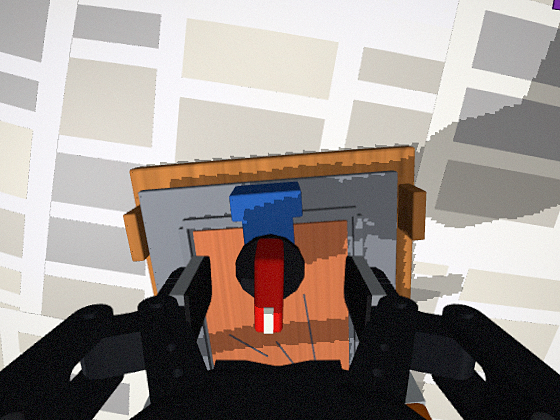

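Fingers straddle the knob, whose bar runs from (268,240) to (268,330). The midpoint between the pads is near column 277, so the tool is a few mm too far along its +y. Measuring again from here.

Run:
```python
from h import *
w=cap('wrist'); s=w['s']
m=mask(w,(0,150,70),(6,255,255))|mask(w,(172,150,70),(180,255,255))
k=big(m,(230,200,320,345)); print(cv2.boundingRect(k),cv2.minAreaRect(k))
p,ww,hh,a=axis(w,k,104); print('knob',p,ww,hh,a,s['position'])
Rt=rot(s['eef_rot']); print('tool d',Rt.T@(np.array([*p,0])-np.array([*s['position'][:2],0])), 'yaw y',np.degrees(np.arctan2(Rt[1,1],Rt[0,1])))
print(np.degrees(np.arccos(-Rt[2,2])))
```

```text
(255, 255, 29, 74) ((269.0, 291.5), (73.0, 28.0), 90.0)
knob [461.31420898 187.94615173] 33.21849060058594 11.586359977722168 10.35108757019043 [461.05251113 189.98992337 256.520059  ]
tool d [ 1.52331971e-01 -2.05481949e+00 -3.19015838e-04] yaw y 101.53661172782564
0.08064781328542694
```

```bash
python3 -m handwheel '{"gripper":[0.3,0.6,0.9,1,1,1,1,1],"translation":[[0,-0.2,0],[0,-0.2,0],[0,-0.2,0],[0,-0.2,0],[0,-0.2,0],[0,-0.2,0],[0,-0.2,0],[0,-0.2,0]],"angular":[[0,0,0.02],[0,0,0.02],[0,0,0.02],[0,0,0.02],[0,0,0.02],[0,0,0.02],[0,0,0.02],[0,0,0.02]]}' 60
```

```text
time: 3.58
position: [462.6, 186.8, 256.9]
eef_rot: [0.0, -0.089, 0.996, 0.0]
contact_force: [-0.7, 0.4, 4.0]
finger_gap: 10.5
gripper_force: 60.4
```

```bash
python3 -m handwheel '{"gripper":[1,1,1,1,1],"translation":[[0,0,0.2],[0,0,0.4],[0,0,0.6],[0,0,0.75],[0,0,0.75]],"angular":[[0,0,0],[0,0,0],[0,0,0],[0,0,0],[0,0,0]]}' 60; python3 -m handwheel '{"gripper":[1,1,1],"translation":[[0,0,0.1],[0,0,0.2],[0,0,0.2]],"angular":[[0,0,0],[0,0,0],[0,0,0]]}' 60
```

```text
time: 4.2
position: [462.7, 186.9, 250.1]
eef_rot: [0.0, -0.09, 0.996, -0.0]
contact_force: [-4.0, -0.5, 13.0]
finger_gap: 11.1
gripper_force: 61.9
time: 4.58
position: [463.0, 187.0, 249.9]
eef_rot: [0.0, -0.09, 0.996, -0.0]
contact_force: [-11.4, -1.9, 31.7]
finger_gap: 10.5
gripper_force: 64.4
```

The foot is on the plate: 7 mm travelled and 32 N. Now the clockwise turn.

```bash
python3 -m handwheel '{"gripper":[1,1,1,1,1,1,1,1,1,1],"translation":[[0,0,0],[0,0,0],[0,0,0],[0,0,0],[0,0,0],[0,0,0],[0,0,0],[0,0,0],[0,0,0],[0,0,0]],"angular":[[0,0,0.16],[0,0,0.32],[0,0,0.48],[0,0,0.64],[0,0,0.8],[0,0,0.96],[0,0,1.12],[0,0,1.28],[0,0,1.4],[0,0,1.4]]}' 60
python3 -m handwheel '{"gripper":[1,1],"translation":[[0,0,0],[0,0,0]],"angular":[[0,0,0],[0,0,0]]}' 60
python3 - <<'E'
from h import *
w=cap('wrist'); cv2.imwrite('pics/w3.png',cv2.convertScaleAbs(w['bgr'],alpha=1.5))
E
```

```text
time: 5.82
position: [463.1, 187.3, 249.9]
eef_rot: [0.0, 0.574, 0.819, 0.001]
contact_force: [-9.5, 1.0, 28.8]
finger_gap: 10.7
gripper_force: 64.0
time: 6.08
position: [463.1, 187.3, 249.9]
eef_rot: [0.0, 0.573, 0.819, 0.001]
contact_force: [-8.8, 0.6, 28.9]
finger_gap: 10.8
gripper_force: 64.0
```

View pics/w3.png

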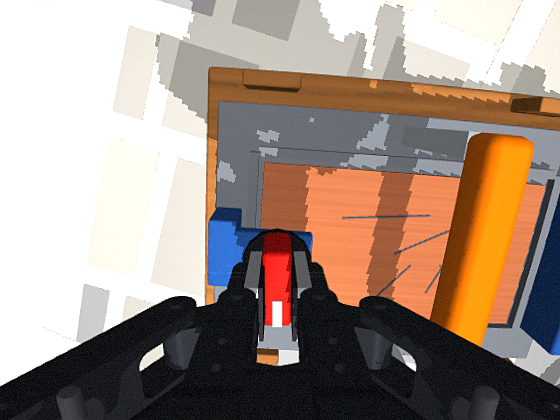

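The knob (275,280) turned with the fingers and its bar now lies across the carrier. The handle is at (485,230), unobstructed. Open part way and rise straight up.

```bash
python3 -m handwheel '{"gripper":[0.6,0.6,0.6,0.6,0.6,0.6,0.6,0.6],"translation":[[0,0,0],[0,0,0],[0,0,0],[0,0,0],[0,0,-2],[0,0,-5],[0,0,-10],[0,0,-14]],"angular":[[0,0,0],[0,0,0],[0,0,0],[0,0,0],[0,0,0],[0,0,0],[0,0,0],[0,0,0]]}' 60
python3 -m handwheel '{"gripper":[0.6,0.6],"translation":[[0,0,0],[0,0,0]],"angular":[[0,0,0],[0,0,0]]}' 60
python3 - <<'E'
from h import *
w=cap('wrist'); s=w['s']; cv2.imwrite('pics/w4.png',cv2.convertScaleAbs(w['bgr'],alpha=1.5))
m=mask(w,(0,150,70),(6,255,255))|mask(w,(172,150,70),(180,255,255))
k=big(m); print(cv2.boundingRect(k)); 
for z in (104,96): print('knob',axis(w,k,z))
m=mask(w,(13,180,70),(22,255,255)); k=big(m); print('handle',cv2.boundingRect(k),axis(w,k,117),s['position'])
Rt=rot(s['eef_rot']); print(Rt.round(4), 'yaw y',np.degrees(np.arctan2(Rt[1,1],Rt[0,1])))
E
```

```text
time: 7.12
position: [462.5, 186.8, 388.8]
eef_rot: [0.0, 0.573, 0.819, 0.0]
contact_force: [0.9, 0.6, -0.1]
finger_gap: 34.1
gripper_force: 0.0
time: 7.38
position: [462.2, 186.7, 386.5]
eef_rot: [-0.0, 0.573, 0.819, -0.0]
contact_force: [-0.1, -0.0, -0.8]
finger_gap: 34.1
gripper_force: 0.0
(272, 185, 15, 41)
knob (array([461.52438354, 190.56022644]), 31.861692428588867, 10.957551956176758, 110.03233528137207)
knob (array([462.26501465, 188.63145447]), 32.872154235839844, 11.30508041381836, 110.03227996826172)
handle (354, 125, 43, 168) (array([528.36798096, 211.3269043 ]), 128.2647247314453, 33.00605010986328, 116.0787525177002) [462.17244126 186.73205644 386.4880307 ]
[[-3.429e-01  9.394e-01 -9.000e-04]
 [ 9.394e-01  3.429e-01 -2.000e-04]
 [ 2.000e-04 -9.000e-04 -1.000e+00]] yaw y 20.053201395152886
```

View pics/w4.png

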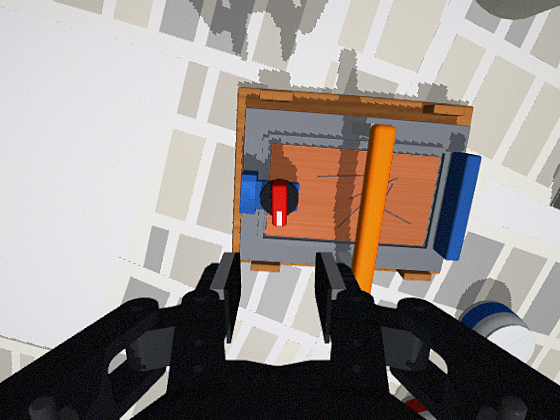

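The knob is at (279,200), low and across the carrier (about 1.5 rad). The carrier still sits in its guides, and the handle runs from (382,128) to (362,290). Move above the handle and re-measure.

```bash
python3 -m handwheel '{"gripper":[0.4,0.4,0.4,0.4,0.4,0.4],"translation":[[-0.1,2.5,0],[-0.3,5,0],[-0.3,7,2],[-0.3,7,4.5],[-0.3,7,4.5],[-0.3,7,4.5]],"angular":[[0,0,0.03],[0,0,0.05],[0,0,0.07],[0,0,0.07],[0,0,0.07],[0,0,0.07]]}' 60
python3 - <<'E'
from h import *
w=cap('wrist'); s=w['s']; 
Rt=rot(s['eef_rot']); print(s['position'],'yaw y',np.degrees(np.arctan2(Rt[1,1],Rt[0,1])))
m=mask(w,(13,180,70),(22,255,255)); k=big(m); print('handle',cv2.boundingRect(k),axis(w,k,117))
p,ww,hh,a=axis(w,k,117); print('tool d',Rt.T@np.array([*(p-s['position'][:2]),0]))
im=cv2.convertScaleAbs(w['bgr'],alpha=1.5); cv2.drawContours(im,[k],-1,(0,255,0),1); cv2.imwrite('pics/w5.png',im)
E
```

```text
time: 8.18
position: [529.2, 207.9, 342.0]
eef_rot: [-0.0, 0.602, 0.799, -0.0]
contact_force: [0.2, -0.6, -0.0]
finger_gap: 50.9
gripper_force: 0.0
[529.16085    207.94507488 341.99653402] yaw y 16.04129570320226
handle (266, 120, 27, 210) (array([529.17913818, 208.59460449]), 134.6889190673828, 15.572493553161621, 105.52851867675781)
tool d [ 6.19185176e-01  1.97060582e-01 -1.28699090e-04]
```

View pics/w5.png

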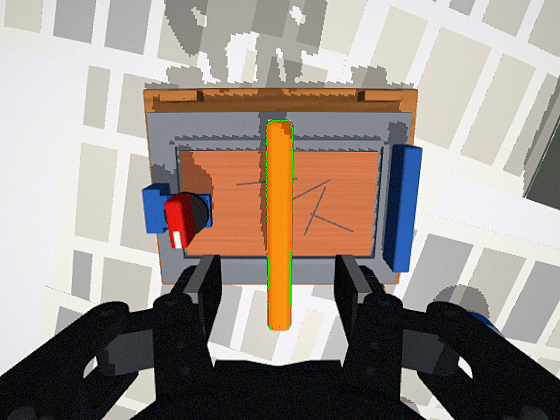

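The handle (280,225) is centred under the fingers to within 1 mm, with the knob (178,222) clear of them. Descend and grip.

```bash
python3 -m handwheel '{"gripper":[0.4,0.4,0.4,0.4,0.7,1,1,1,1,1],"translation":[[0.1,0,3],[0.1,0,6],[0.1,0,7.8],[0.1,0,7.8],[0.1,0,7.8],[0.1,0,7.8],[0.1,0,7.8],[0.1,0,7.8],[0.1,0,7.8],[0.1,0,7.8]],"angular":[[0,0,0],[0,0,0],[0,0,0],[0,0,0],[0,0,0],[0,0,0],[0,0,0],[0,0,0],[0,0,0],[0,0,0]]}' 110
python3 -m handwheel '{"gripper":[1,1,1],"translation":[[0,0,-0.2],[0,0,-0.4],[0,0,-0.6]],"angular":[[0,0,0],[0,0,0],[0,0,0]]}' 110
```

```text
time: 9.48
position: [529.5, 209.0, 265.9]
eef_rot: [0.001, 0.601, 0.799, 0.001]
contact_force: [-1.5, 0.0, 6.0]
finger_gap: 13.9
gripper_force: 108.2
time: 9.85
position: [528.5, 208.9, 269.5]
eef_rot: [-0.001, 0.602, 0.799, -0.001]
contact_force: [-0.3, 0.4, -6.9]
finger_gap: 14.1
gripper_force: 107.4
```

Gripped, and it is taking the weight. Lift to about 100 mm slowly.

```bash
python3 -m handwheel '{"gripper":[1,1,1,1,1,1,1,1,1,1],"translation":[[0,0,-0.8],[0,0,-1.8],[0,0,-2.9],[0,0,-4],[0,0,-5.1],[0,0,-6.2],[0,0,-7.3],[0,0,-8.4],[0,0,-9.2],[0,0,-9.7]],"angular":[[0,0,0],[0,0,0],[0,0,0],[0,0,0],[0,0,0],[0,0,0],[0,0,0],[0,0,0],[0,0,0],[0,0,0]]}' 110
python3 -m handwheel '{"gripper":[1,1,1,1,1,1,1,1],"translation":[[0,0,0],[0,0,0],[0,0,0],[0,0,0],[0,0,0],[0,0,0],[0,0,0],[0,0,0]],"angular":[[0,0,0],[0,0,0],[0,0,0],[0,0,0],[0,0,0],[0,0,0],[0,0,0],[0,0,0]]}' 110
python3 - <<'E'
from h import *
w=cap('wrist'); s=cap('side')
a=cv2.convertScaleAbs(w['bgr'],alpha=1.4); b=cv2.resize(s['bgr'][100:240,190:340],(450,420),interpolation=cv2.INTER_CUBIC)
cv2.imwrite('pics/end.png',cv2.resize(np.hstack([a,b]),(800,333)))
print(w['s']['wrist_torque'],w['s']['joint_vel'].round(3))
E
```

```text
time: 11.1
position: [529.0, 208.9, 367.8]
eef_rot: [0.0, 0.602, 0.799, 0.0]
contact_force: [-0.7, -0.3, -6.7]
finger_gap: 13.8
gripper_force: 107.6
time: 12.1
position: [529.0, 208.9, 367.2]
eef_rot: [0.0, 0.602, 0.799, -0.0]
contact_force: [-0.4, -0.2, -7.3]
finger_gap: 14.1
gripper_force: 107.6
[0.05081684 0.02857488 0.01757946] [ 0.001 -0.001  0.001 -0.001  0.001  0.002]
```

View pics/end.png

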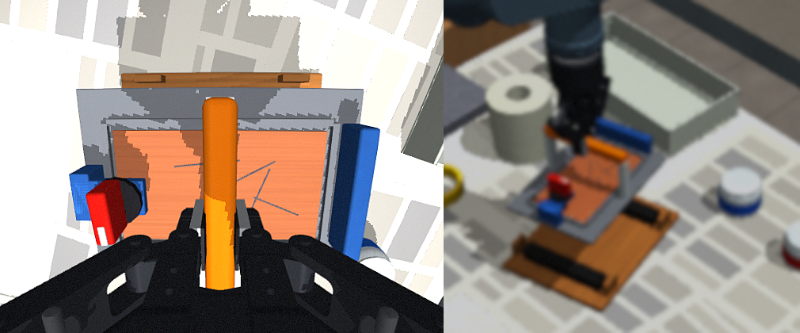

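The carrier hangs level about 101 mm up. The plate is between its lips, the knob is across and down at (100,213), the rest is clear below, and the bystanders are where they were. Handing in.

```bash
python3 -c "
from plant import robot
print(robot.sign_off())"
```

```text
the job is handed in; nothing more can be done
None
```

I pushed the clamp knob down about 7 mm by the arm's reading until its foot pressed on the plate, turned it about 1.5 rad clockwise, then lifted the carrier by its handle; I handed in with it held still and level about 10 cm above its rest, plate in place, and sign-off returned no verdict.

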